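# Put the washed mate tins and caps up to dry

## Task

Put the washed things on the cork board up to dry: slide each metal tin lengthwise down a lane of its own in the sloped drain rack, under the steel bar, until it rests right against the back stop, and drop each white jar cap flat into a pocket of its own in the wooden caddy. Once every tin and cap is in place, turn the dryer's timer dial so that its pointer points at the raised black mark. Leave the gourd and the jar beyond the rack alone.

Things in the scene. Friction and masses are not known exactly. Their poses are not given: they have to be found in the camera images.
- tin0: washed metal tin, upside down, a plain closed block 80 long (x) x 44 wide (y) x 40 high (z), 110 g, brushed aluminium; origin at the centre of its underside. The tins are all alike; two or three are there, lying on the 6 mm thick cork board to the left, roughly across the robot's x axis.
- tin0_center (a point): centre of that tin's volume, 20 mm above its underside; same axes as the tin.
- tin1: washed metal tin, upside down, a plain closed block 80 long (x) x 44 wide (y) x 40 high (z), 110 g, brushed aluminium; origin at the centre of its underside. The tins are all alike; two or three are there, lying on the 6 mm thick cork board to the left, roughly across the robot's x axis.
- tin1_center (a point): centre of that tin's volume, 20 mm above its underside; same axes as the tin.
- tin2: washed metal tin, upside down, a plain closed block 80 long (x) x 44 wide (y) x 40 high (z), 110 g, brushed aluminium; origin at the centre of its underside. The tins are all alike; two or three are there, lying on the 6 mm thick cork board to the left, roughly across the robot's x axis.
- tin2_center (a point): centre of that tin's volume, 20 mm above its underside; same axes as the tin.
- cap0: white plastic twist cap of a jar, a round disc 60 across and 24 high with a grey centre on one face, 45 g, lying flat on the cork board among the tins; origin at the centre of its underside, z along its axis. All alike; two or three are there. Either face may be up.
- cap0_center (a point): centre of that cap's volume, 12 mm above its underside.
- cap1: white plastic twist cap of a jar, a round disc 60 across and 24 high with a grey centre on one face, 45 g, lying flat on the cork board among the tins; origin at the centre of its underside, z along its axis. All alike; two or three are there. Either face may be up.
- cap1_center (a point): centre of that cap's volume, 12 mm above its underside.
- cap2: white plastic twist cap of a jar, a round disc 60 across and 24 high with a grey centre on one face, 45 g, lying flat on the cork board among the tins; origin at the centre of its underside, z along its axis. All alike; two or three are there. Either face may be up.
- cap2_center (a point): centre of that cap's volume, 12 mm above its underside.
- deck: wooden drain rack before the robot (fixed), 236 wide, sloping 0.21 rad down and away from it to a back stop 30 high at the far end; origin and axes as the middle lane. A fixed steel bar crosses the lanes from x = -24 to -36 mm, underside 52, top 58 mm above the floor: a tin is set down above the bar and slid under it. Friction about 0.6: a tin stays on the slope until pushed.
- lane0 (a point): right-hand lane of the rack. Point on the lane's floor, mid-width, at the face of the back stop; x points down the slope into the stop, y across to the left, z square to the floor. The lane is 56 wide between ribs 10 high (26 wide between lanes, 10 wide at the outsides); its floor runs from x = 0 up to x = -195 mm.
- lane1 (a point): middle lane of the rack. Point on the lane's floor, mid-width, at the face of the back stop; x points down the slope into the stop, y across to the left, z square to the floor. The lane is 56 wide between ribs 10 high (26 wide between lanes, 10 wide at the outsides); its floor runs from x = 0 up to x = -195 mm.
- lane2 (a point): left-hand lane of the rack. Point on the lane's floor, mid-width, at the face of the back stop; x points down the slope into the stop, y across to the left, z square to the floor. The lane is 56 wide between ribs 10 high (26 wide between lanes, 10 wide at the outsides); its floor runs from x = 0 up to x = -195 mm.
- pocket0 (a point): centre of the floor (4 mm above the table) of the nearest pocket of the wooden caddy right of the rack: fixed, open-topped, 220 long (x) x 76 wide x 24 high, three pockets in a row at 72 mm centres along x, walls and floor 4 thick, pockets 20 deep, at least 68 x 68 inside; z up. A cap lying in it stands 4 mm proud of the rim.
- pocket1 (a point): centre of the floor (4 mm above the table) of the middle pocket of the wooden caddy right of the rack: fixed, open-topped, 220 long (x) x 76 wide x 24 high, three pockets in a row at 72 mm centres along x, walls and floor 4 thick, pockets 20 deep, at least 68 x 68 inside; z up. A cap lying in it stands 4 mm proud of the rim.
- pocket2 (a point): centre of the floor (4 mm above the table) of the farthest pocket of the wooden caddy right of the rack: fixed, open-topped, 220 long (x) x 76 wide x 24 high, three pockets in a row at 72 mm centres along x, walls and floor 4 thick, pockets 20 deep, at least 68 x 68 inside; z up. A cap lying in it stands 4 mm proud of the rim.
- dial (a joint): timer dial on top of the dryer, right of the caddy: black bar-shaped knob 46 long, 14 thick, 32 high on a 48 wide disc; rad, grows clockwise seen from above, 0 to 3.6; starts between 0.5 and 1.3; it reads 2.2 when the white pointer line points straight at the raised black mark. Stays where it is left; turning takes about 0.05 N m.
- dial_grip (a point): on the dial's vertical axis at the height to grip, 7 mm below the top of the bar and 82 mm above the table; its x axis lies along the bar (it turns with the dial), and the pointer line is at the bar's -x end.
- mark_point (a point): top of the raised black mark (20 x 5 mm, radial, 3 mm high) on the dryer's white deck, 48 mm from the dial's axis. The deck is 45 high; the dryer's white fan housing, 190 high, begins 110 mm from the dial's axis on the side away from the rack.
- gourd: calabash gourd on its steel ring stand, 82 across and 113 high, beyond the rack; origin at its foot. Leave alone.
- jar: white ceramic jar with its cap on, 84 across and 105 high, beyond the rack to the right; origin at the centre of its underside. Leave alone.

How it is judged (in metres and radians):
On the way, in this order (a step that is already met when the one before it is completed fails the run):
1. every tin rests against the back stop of a lane and every cap lies flat in a pocket (((x of tin0_center in the frame of lane0 between -0.046 and -0.034 m and y of tin0_center in the frame of lane0 between -0.011 and 0.011 m and z of tin0_center in the frame of lane0 between 0.015 and 0.027 m) or (x of tin0_center in the frame of lane1 between -0.046 and -0.034 m and y of tin0_center in the frame of lane1 between -0.011 and 0.011 m and z of tin0_center in the frame of lane1 between 0.015 and 0.027 m) or (x of tin0_center in the frame of lane2 between -0.046 and -0.034 m and y of tin0_center in the frame of lane2 between -0.011 and 0.011 m and z of tin0_center in the frame of lane2 between 0.015 and 0.027 m)) and angle between the x axis of each of tin0, tin1, tin2 and the x axis of lane1, either way round below 0.15 rad and linear speed of each of tin0, tin1, tin2, cap0, cap1, cap2 below 0.03 m/s and ((x of tin1_center in the frame of lane0 between -0.046 and -0.034 m and y of tin1_center in the frame of lane0 between -0.011 and 0.011 m and z of tin1_center in the frame of lane0 between 0.015 and 0.027 m) or (x of tin1_center in the frame of lane1 between -0.046 and -0.034 m and y of tin1_center in the frame of lane1 between -0.011 and 0.011 m and z of tin1_center in the frame of lane1 between 0.015 and 0.027 m) or (x of tin1_center in the frame of lane2 between -0.046 and -0.034 m and y of tin1_center in the frame of lane2 between -0.011 and 0.011 m and z of tin1_center in the frame of lane2 between 0.015 and 0.027 m)) and ((x of tin2_center in the frame of lane0 between -0.046 and -0.034 m and y of tin2_center in the frame of lane0 between -0.011 and 0.011 m and z of tin2_center in the frame of lane0 between 0.015 and 0.027 m) or (x of tin2_center in the frame of lane1 between -0.046 and -0.034 m and y of tin2_center in the frame of lane1 between -0.011 and 0.011 m and z of tin2_center in the frame of lane1 between 0.015 and 0.027 m) or (x of tin2_center in the frame of lane2 between -0.046 and -0.034 m and y of tin2_center in the frame of lane2 between -0.011 and 0.011 m and z of tin2_center in the frame of lane2 between 0.015 and 0.027 m)) and ((x of cap0_center in the frame of pocket0 between -0.008 and 0.008 m and y of cap0_center in the frame of pocket0 between -0.008 and 0.008 m and z of cap0_center in the frame of pocket0 between 0.006 and 0.016 m) or (x of cap0_center in the frame of pocket1 between -0.008 and 0.008 m and y of cap0_center in the frame of pocket1 between -0.008 and 0.008 m and z of cap0_center in the frame of pocket1 between 0.006 and 0.016 m) or (x of cap0_center in the frame of pocket2 between -0.008 and 0.008 m and y of cap0_center in the frame of pocket2 between -0.008 and 0.008 m and z of cap0_center in the frame of pocket2 between 0.006 and 0.016 m)) and ((x of cap1_center in the frame of pocket0 between -0.008 and 0.008 m and y of cap1_center in the frame of pocket0 between -0.008 and 0.008 m and z of cap1_center in the frame of pocket0 between 0.006 and 0.016 m) or (x of cap1_center in the frame of pocket1 between -0.008 and 0.008 m and y of cap1_center in the frame of pocket1 between -0.008 and 0.008 m and z of cap1_center in the frame of pocket1 between 0.006 and 0.016 m) or (x of cap1_center in the frame of pocket2 between -0.008 and 0.008 m and y of cap1_center in the frame of pocket2 between -0.008 and 0.008 m and z of cap1_center in the frame of pocket2 between 0.006 and 0.016 m)) and ((x of cap2_center in the frame of pocket0 between -0.008 and 0.008 m and y of cap2_center in the frame of pocket0 between -0.008 and 0.008 m and z of cap2_center in the frame of pocket0 between 0.006 and 0.016 m) or (x of cap2_center in the frame of pocket1 between -0.008 and 0.008 m and y of cap2_center in the frame of pocket1 between -0.008 and 0.008 m and z of cap2_center in the frame of pocket1 between 0.006 and 0.016 m) or (x of cap2_center in the frame of pocket2 between -0.008 and 0.008 m and y of cap2_center in the frame of pocket2 between -0.008 and 0.008 m and z of cap2_center in the frame of pocket2 between 0.006 and 0.016 m))), for 0.2 s.
2. then the dial is turned to the mark (value of joint dial between 2.08 and 2.32 rad), for 0.2 s.
At the end, for the whole second after the job is handed in: Every tin present lies lengthwise on the floor of a lane (within 0.15 rad) with its end within about 6 mm of the back stop, every cap present lies flat in a pocket, all at rest, and the dial stands at the mark within 0.12 rad (all of step 1 and all of step 2); the robot touches nothing.
It fails at once if the gourd is moved (distance of gourd from where it was at the start of the episode above 0.03 m).
It fails at once if the jar is moved (distance of jar from where it was at the start of the episode above 0.03 m).
Of tin0, tin1, tin2 only 2 to 3 are there at a start; the rules pass over those that are not, and their reading is None.
Of cap0, cap1, cap2 only 2 to 3 are there at a start; the rules pass over those that are not, and their reading is None.
At some moment in a run one of tin0, tin1, tin2, cap0, cap1, cap2 may be knocked a few centimetres aside while the robot is not near it.
Once in a run the grip may slacken for a moment while it holds something.
It also fails if it takes over 210 s, if anything falls off the work surface, if the arm or the gripper's body presses on something with over 40 N, if the wrist force passes 120 N, or if a joint passes its speed limit or range.

## Robot

A 6-joint arm with a two-finger parallel gripper is mounted at the origin on the work surface. World frame = base frame: x ahead of the robot, y to its left, z up, the work surface at z = 0. Lengths are in mm, angles in rad, forces in N, time in s.
With the tool pointing down it reaches from about 275 to 825 mm from the base axis. Payload 5.2 kg.
Tool frame: the origin (TCP) lies midway between the tips of the shut fingers; the grasp point (between the pads) lies 19 mm behind it (manip.grip_point_offset is the distance from the TCP to the grasp point, in mm); z points along the fingers, y is the line along which they close (so a half turn about z gives the same grasp; the last joint's range is limited). The gripper opens to 93 mm and grips with 3 to 60 N. Pads are 15 mm wide; open, the fingers measure 128 mm over their backs; the gripper's body (75 mm by 188 mm) begins 65 mm behind the grasp point.
Start: joints at [0.905, 0.259, 1.535, -0, 1.348, -0.203], TCP at [245.53, 492.158, 218.653] pointing down, gripper open.
Joint ranges: [-3.14, 3.14], [-0.91, 2.08], [0.19, 2.58], [-1.22, 4.36], [0.22, 2.71], [-3.12, 3.12]. Speed limits (rad/s): [2.57, 2.57, 3.14, 3.14, 3.14, 3.14].

## Interface

Orientations are given as a unit quaternion [w, x, y, z].
In Python, from station import manip gives the robot as it stands. Calls block until the motion is done:
- manip.move_ptp(position, orientation): joint-space move of the TCP to a pose.
- manip.movel(position, rot=None, v=150): straight line of the TCP; rot=None keeps the orientation; v is the mean speed in mm/s.
- manip.movej(angles): joint-space move.
- manip.ungrasp() and manip.gripper_close(): open the fingers fully, or close them until they stop; the grip force is fixed at half the most.
- manip.sleep(seconds).
- manip.solve_ik(position, orientation): joint angles nearest the present ones, or None.
- manip.read_state(): the state.
- manip.capture(name): name is "scene" or "side" or "wrist"; returns a dict with "color" (480x640x3 uint8, red, green, blue), "range_z" (480x640 float32, mm along the optical axis (not along the pixel's ray), 0 where there is no reading), "intrinsics" (3x3 intrinsics, pixels), "k1" (the pictures are not rectified: a ray, as slopes to the right and down, at radius r is drawn at 1 + k1 r^2 times it, then the intrinsics apply), "R" (3x3) and "t" (3): a world point X has camera coordinates R X + t. Camera axes: x right, y down, z forward; pixel columns grow to the right and rows downward; lengths in mm; the calibration is good to about 2 mm. A picture is of the moment at which its call begins.
A pose or a line that the arm cannot do raises manip.PlanningError and nothing moves.
- manip.sign_off(): hands the job in; it is judged then, once.
The state is a dict: "time_s": time; "joint_positions": joint angles; "joint_velocities": joint speeds; "tau": joint torques, N m; "tcp_pos": TCP position; "tcp_rot": TCP orientation; "ft_force": force on the tool from outside, world axes, zero at the start; "wrist_torque": the same for the moment, N m; "opening": finger opening in mm; "finger_force": force on a finger pad.
Only numpy, scipy, OpenCV 4.12 (cv2) and the standard library are available. Lean on these libraries where they do the work, as an engineer would, in place of code of your own. Each camera call takes 0.05 s, during which the arm holds its last target. There are 200 camera calls.

## Working session

There is one attempt and no reset: what is moved stays moved. The work goes in short steps, each a Python script; the robot and the scene stay as the last script left them, time stands still between calls to the robot, and variables do not carry over. Pictures are saved under pics/ and viewed, at most 14 in all, crops included, and the job is handed in when it is done.

```bash
ls; mkdir -p pics
python3 - <<'E'
from station import manip
import cv2,numpy as np
for n in("scene","side"):
    d=manip.capture(n); np.savez(f"{n}.npz",**d)
    cv2.imwrite(f"pics/{n}.png",d["color"][...,::-1])
    print(n,d["intrinsics"].tolist(),d["k1"],(-d["R"].T@d["t"]).round(), d["R"].round(2).tolist())
print(manip.read_state())
E
```

```text
pics
scene [[554.5418517143646, 0.0, 332.54530386961727], [0.0, 554.5418517143646, 231.1031227155699], [0.0, 0.0, 1.0]] -0.017746811802622896 [1050. -579. 1301.] [[0.8, 0.6, -0.02], [0.51, -0.7, -0.51], [-0.31, 0.4, -0.86]]
side [[437.9755665157329, 0.0, 323.7547530961248], [0.0, 437.9755665157329, 240.20352399190824], [0.0, 0.0, 1.0]] -0.007485572549892294 [ 231. -488.  840.] [[0.81, -0.59, 0.0], [-0.47, -0.64, -0.61], [0.36, 0.49, -0.79]]
{'time_s': 0.1, 'joint_positions': array([ 9.05191577e-01,  2.59273220e-01,  1.53598159e+00, -2.06964015e-05,
        1.34797834e+00, -2.02785129e-01]), 'joint_velocities': array([ 0.00103544, -0.00090651, -0.0026459 , -0.00047029,  0.00064018,
       -0.00110477]), 'tau': array([ 1.45557151e-03, -4.38211119e+01, -2.84639972e+01,  7.18523422e-02,
        3.63024382e-02, -8.41507472e-05]), 'tcp_pos': array([245.22868481, 491.75457663, 217.89597127]), 'tcp_rot': array([-3.35907892e-04,  2.29347671e-01,  9.73344221e-01, -7.48381268e-04]), 'ft_force': array([-0.25603432, -0.44112103,  0.33473348]), 'wrist_torque': array([ 0.05365151, -0.0035739 , -0.00336253]), 'finger_force': 0.0, 'opening': 92.93782393000843}
```

View pics/scene.png

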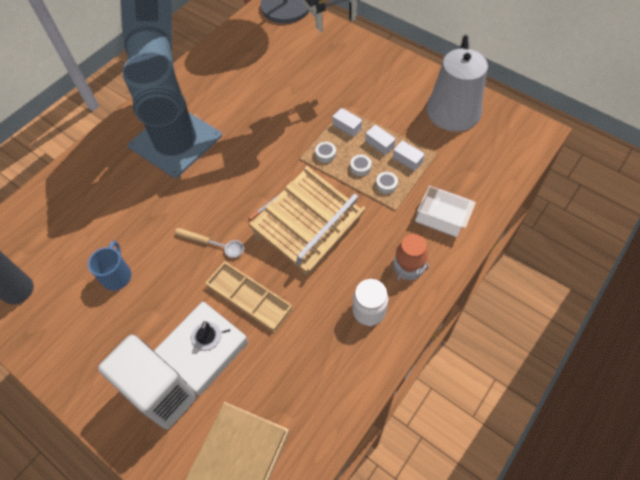

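View pics/side.png

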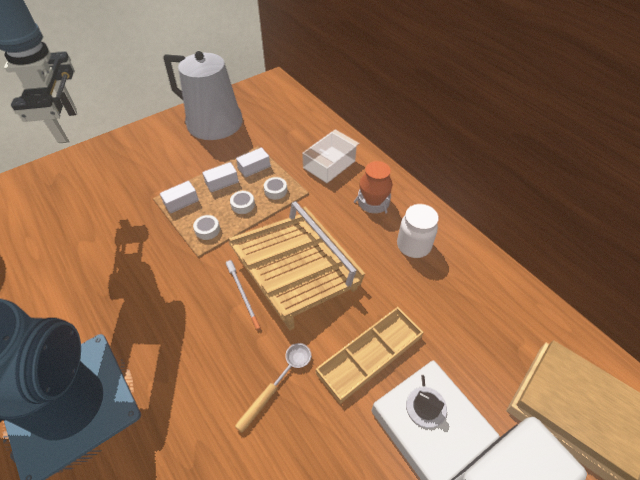

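```bash
cat > h.py <<'E'
import numpy as np,cv2
from station import manip
def cloud(d,up=1):
    K=d["intrinsics"];k1=float(d["k1"]);z=d["range_z"];c=d["color"]
    if up>1:
        c=cv2.resize(c,None,fx=up,fy=up,interpolation=cv2.INTER_LINEAR); z=cv2.resize(z,None,fx=up,fy=up,interpolation=cv2.INTER_NEAREST)
    v,u=np.mgrid[:z.shape[0],:z.shape[1]]
    u=(u+.5)/up-.5; v=(v+.5)/up-.5
    x=(u-K[0,2])/K[0,0]; y=(v-K[1,2])/K[1,1]
    xx,yy=x.copy(),y.copy()
    for _ in range(4):
        s=1+k1*(xx**2+yy**2); xx=x/s; yy=y/s
    P=np.stack([xx*z,yy*z,z],-1)
    W=(P-d["t"])@d["R"]
    W[z==0]=np.nan
    return W,c
def ortho(ds,x0,x1,y0,y1,s=1.,up=3):
    "rows: x decreasing (far on top); cols: y decreasing (left on left); s px/mm; returns colour, height"
    h,w=int((x1-x0)*s),int((y1-y0)*s); H=np.full((h,w),np.nan);C=np.zeros((h,w,3),np.uint8)
    for d in ds:
        W,c=cloud(d,up);W=W.reshape(-1,3);c=c.reshape(-1,3)
        ok=np.isfinite(W[:,2])&(W[:,2]<200);W=W[ok];c=c[ok]
        r=((x1-W[:,0])*s).astype(int);q=((y1-W[:,1])*s).astype(int)
        ok=(r>=0)&(r<h)&(q>=0)&(q<w);W,c,r,q=W[ok],c[ok],r[ok],q[ok]
        o=np.argsort(W[:,2]);z=np.full((h,w),np.nan);z[r[o],q[o]]=W[o,2];cc=np.zeros((h,w,3),np.uint8);cc[r[o],q[o]]=c[o]
        m=np.isfinite(z)&~(H>z); H[m]=z[m];C[m]=cc[m]
    return C,H
E
python3 - <<'E'
from h import *
for n in("side","scene"):
    d=dict(np.load(n+".npz")); C,H=ortho([d],150,750,-400,400)
    cv2.imwrite(f"pics/o_{n}.png",C[...,::-1])
    np.save(f"H_{n}.npy",H)
    for nm,lo,hi,y0,y1 in(("tin",39,54,120,400),("cap",24,36,120,400)):
        m=((H>lo)&(H<hi)).astype(np.uint8); q=np.arange(800); m[:,(400-q)<y0]=0
        m=cv2.morphologyEx(cv2.morphologyEx(m,cv2.MORPH_CLOSE,np.ones((5,5))),cv2.MORPH_OPEN,np.ones((7,7)))
        k,l,st,ce=cv2.connectedComponentsWithStats(m)
        for i in range(1,k):
            if st[i,4]>300:
                pts=cv2.findNonZero((l==i).astype(np.uint8)); (cx,cy),wh,a=cv2.minAreaRect(pts)
                print(n,nm,"xy",round(750-cy),round(400-cx),"wh",np.round(wh),round(a),st[i,4],"z",np.nanmedian(H[l==i]).round(1))
E
```

```text
side tin xy 610 346 wh [81. 49.] 90 3536 z 44.1
side tin xy 510 348 wh [47. 82.] 8 3512 z 44.2
side tin xy 392 346 wh [81. 46.] 90 3564 z 44.5
side cap xy 609 236 wh [58. 58.] 90 2829 z 28.6
side cap xy 514 242 wh [57. 60.] 90 2858 z 28.7
side cap xy 403 222 wh [60. 60.] 90 2902 z 28.9
scene tin xy 612 346 wh [48. 81.] 1 3648 z 46.0
scene tin xy 513 347 wh [50. 82.] 9 3617 z 45.9
scene tin xy 394 345 wh [81. 50.] 90 3608 z 46.1
scene cap xy 612 234 wh [59. 61.] 90 2793 z 30.1
scene cap xy 516 242 wh [59. 63.] 90 2893 z 30.3
scene cap xy 408 222 wh [57. 57.] 90 2750 z 30.9
```

View pics/o_side.png

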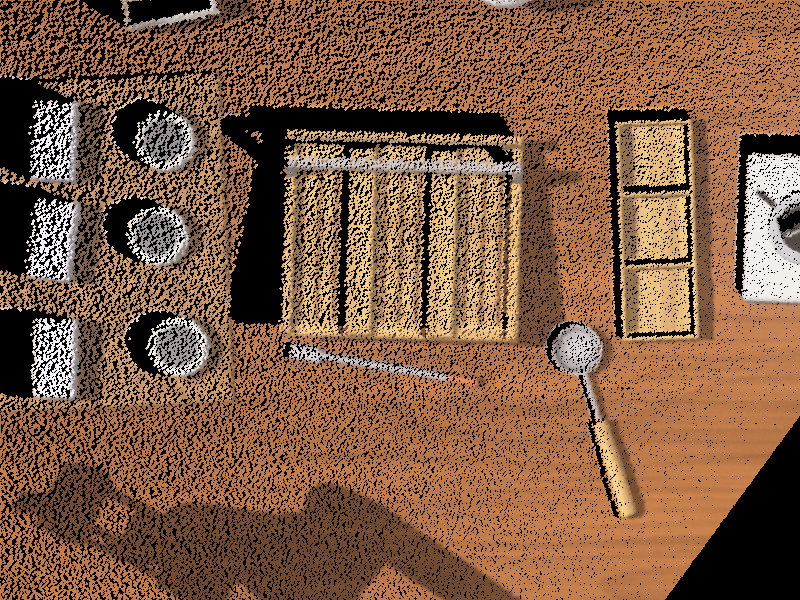

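```bash
cat >> h.py <<'E'
def Q(yaw,tilt=0.):
    "tool down, fingers closing along y at yaw 0; tilt>0 about y leans tool normal to slope"
    from scipy.spatial.transform import Rotation as R
    q=(R.from_euler('z',yaw)*R.from_euler('y',tilt)*R.from_euler('y',np.pi)).as_quat()
    return [q[3],q[0],q[1],q[2]]
E
python3 - <<'E'
from h import *
for i,(x,y,z) in enumerate([(430,10,380),(450,-250,380),(480,-400,380)]):
    j=manip.solve_ik([x,y,z],Q(0)); print(j)
    if j is None: continue
    manip.move_ptp([x,y,z],Q(0)); d=manip.capture("wrist"); np.savez(f"w{i}.npz",**d)
    print((-d["R"].T@d["t"]).round(), d["R"].round(2).tolist(),d["intrinsics"][0,0])
C,H=ortho([dict(np.load(f"w{i}.npz")) for i in range(3)],330,730,-520,220)
cv2.imwrite("pics/ow.png",C[...,::-1]); np.save("H_w.npy",H); np.save("C_w.npy",C)
print(manip.read_state()["time_s"])
E
```

```text
[-0.23729086 -0.02702116  1.47843666  0.          1.69017716 -1.80808719]
[364.  11. 544.] [[-0.0, 1.0, 0.0], [0.97, 0.0, 0.24], [0.24, 0.0, -0.97]] 336.99402394436413
[-0.72403296  0.13628193  1.30406612  0.          1.70124461 -2.29482929]
[ 384. -249.  544.] [[-0.0, 1.0, 0.0], [0.97, 0.0, 0.24], [0.24, 0.0, -0.97]] 336.99402394436413
[-0.87301216  0.35440098  1.02022779  0.          1.76696388 -2.44380849]
[ 414. -399.  544.] [[-0.0, 1.0, 0.0], [0.97, 0.0, 0.24], [0.24, 0.0, -0.97]] 336.99402394436413
3.875
```

View pics/ow.png

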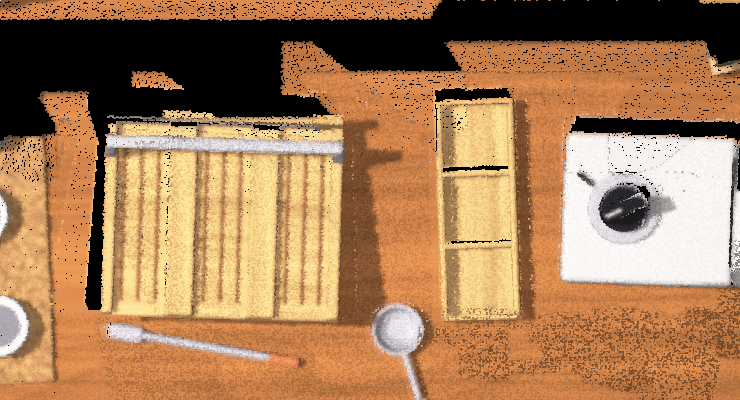

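Run:
```python
from h import *
from scipy.optimize import least_squares
for nm in ("w0","side","scene"):
    d=dict(np.load(nm+".npz")); W,_=cloud(d); W=W[np.isfinite(W[...,2])]
    P=W[(W[:,0]>405)&(W[:,0]<590)&(W[:,1]>-115)&(W[:,1]<110)&(W[:,2]>3)&(W[:,2]<100)]
    # lane floors: RANSAC plane
    best=None;rng=np.random.default_rng(0)
    for _ in range(400):
        a=P[rng.choice(len(P),3,False)]
        n=np.cross(a[1]-a[0],a[2]-a[0]); n/=np.linalg.norm(n)+1e-9; n*=np.sign(n[2])
        if abs(np.arctan2(n[0],n[2])-.21)>.05 or abs(n[1])>.04: continue
        r=(P-a[0])@n; k=(abs(r)<2.5).sum()
        if best is None or k>best[0]: best=(k,n,a[0])
    k,n,p=best; S=P[abs((P-p)@n)<2.5]; c=S.mean(0); n=np.linalg.svd(S-c,full_matrices=False)[2][2]; n*=np.sign(n[2])
    r=(P-c)@n
    print(nm,k,len(P),"n",n.round(4),"slope",np.arctan2(n[0],n[2]).round(3),"z at (500,0)",(c[2]-((500-c[0])*n[0]+(0-c[1])*n[1])/n[2]).round(1),"hist",np.histogram(r,[-15,-8,-4,-2,0,2,4,6,8,10,12,14,20,40,50,56,60,64])[0])
    B=W[(W[:,0]>540)&(W[:,0]<630)&(W[:,1]>-125)&(W[:,1]<130)]; rb=(B-c)@n; B=B[(rb>53)&(rb<64)]
    if len(B): 
        (cx,cy),wh,a=cv2.minAreaRect(B[:,:2].astype(np.float32)); f=np.polyfit(B[:,1],B[:,0],1); print(" bar centre",round(cx),round(cy),np.round(wh),"x=%.4f y+%.1f"%tuple(f),"y range",np.percentile(B[:,1],[.5,99.5]).round())
    # rack side edges
    A=W[(W[:,2]>4)&(W[:,1]>-150)&(W[:,1]<150)&(abs((W-c)@n-9)<5)]
    for x0 in (420,450,480,510,540,570):
        s=A[abs(A[:,0]-x0)<8,1]; s=s[(s<125)&(s>-135)]
        h=np.histogram(s,np.arange(-136,130,4))[0]
        print(" x",x0,"y",np.percentile(s,[.5,99.5]).round(),''.join('#' if v>h.max()*.35 else '.' for v in h))
```

```text
w0 11163 17147 n [ 0.2071 -0.0067  0.9783] slope 0.209 z at (500,0) 42.1 hist [  12  127  153 5538 5427  208  109  159 2289 1900   28   19   61   21
  211  872    2]
 bar centre 586 -4 [235.  14.] x=0.0286 y+585.0 y range [-120.  112.]
 x 420 y [-117.  118.] ....###..............######..............#######.............###..
 x 450 y [-118.  117.] ....###.............#######..............#######.............###..
 x 480 y [-119.  116.] ....###.............#######..............######.............###...
 x 510 y [-120.  115.] ....###.............#######..............######.............###...
 x 540 y [-121.  114.] ....###.............######..............#######.............###...
 x 570 y [-121.  114.] ....##.............#######..............#######.............###...
side 4060 7046 n [ 0.2093 -0.007   0.9778] slope 0.211 z at (500,0) 42.5 hist [  14   63  301 1875 1861  356  138  236  843  735   95    9   31   13
  104  338    8]
 bar centre 585 -4 [237.  15.] x=0.0297 y+584.0 y range [-121.  111.]
 x 420 y [-118.  119.] ....###.............#######..............######..............##..
[... 510 characters left out ...]
at (500,0) 44.2 hist [ 14 295 543 814 867 582 337 335 359 332 195  93   6   2  96 149  57]
 bar centre 586 -5 [236.  14.] x=0.0286 y+586.8 y range [-122.  112.]
 x 420 y [-118.  117.] ....####............######...............####.#..............##...
 x 450 y [-119.  117.] ....###.............#######..............######..............###..
 x 480 y [-119.  116.] ....###.............#######.............#######.............###...
 x 510 y [-120.  115.] ....###.............######..............#.#####.............###...
 x 540 y [-121.  116.] ...###.............#######..............#######.............##....
 x 570 y [-123.  113.] ...#....................#.........................................
```

Run:
```python
from h import *
for nm in ("w1","w2","side","scene"):
    d=dict(np.load(nm+".npz")); C,H=ortho([d],330,730,-520,-150)
    m=((H>17)&(H<31)).astype(np.uint8); m[:,170:]=0
    m=cv2.morphologyEx(m,cv2.MORPH_CLOSE,np.ones((5,5)))
    k,l,st,_=cv2.connectedComponentsWithStats(m); i=1+st[1:,4].argmax()
    (cx,cy),wh,a=cv2.minAreaRect(cv2.findNonZero((l==i).astype(np.uint8))); print(nm,"caddy",round(730-cy,1),round(-150-cx,1),np.round(wh),round(a,1),np.nanmedian(H[l==i]).round(1))
    m=((H>78)&(H<98)).astype(np.uint8); m[:,:200]=0; m[:130]=0; m[300:]=0; m[:,330:]=0
    m=cv2.morphologyEx(m,cv2.MORPH_CLOSE,np.ones((3,3)))
    k,l,st,_=cv2.connectedComponentsWithStats(m)
    if k>1:
        i=1+st[1:,4].argmax(); (cx,cy),wh,a=cv2.minAreaRect(cv2.findNonZero((l==i).astype(np.uint8))); print("  knob",round(730-cy,1),round(-150-cx,1),np.round(wh),round(a,1),np.nanmedian(H[l==i]).round(1),st[i,4])
    m=((H>50)&(H<62)).astype(np.uint8); m[:,:200]=0; m[:130]=0; m[300:]=0; m[:,330:]=0
    m=cv2.morphologyEx(m,cv2.MORPH_CLOSE,np.ones((7,7))); k,l,st,_=cv2.connectedComponentsWithStats(m)
    if k>1:
        i=1+st[1:,4].argmax(); (cx,cy),r=cv2.minEnclosingCircle(cv2.findNonZero((l==i).astype(np.uint8))); print("  disc",round(730-cy,1),round(-150-cx,1),round(r,1))
C=np.load("C_w.npy")[130:300,540:740]
cv2.imwrite("pics/dial.png",cv2.resize(C,None,fx=3.5,fy=3.5,interpolation=cv2.INTER_CUBIC)[...,::-1])
```

```text
w1 caddy 521.3 -257.4 [222.  77.] 88.1 21.5
  knob 522.6 -403.7 [16. 46.] 65.2 86.9 667
  disc 520.8 -402.5 34.9
w2 caddy 521.0 -257.4 [222.  79.] 88.2 21.4
  knob 522.4 -404.6 [16. 47.] 66.3 86.9 680
  disc 522.0 -404.8 35.2
side caddy 520.1 -256.7 [222.  79.] 88.2 21.3
  knob 522.4 -403.3 [17. 47.] 63.4 88.0 656
  disc 522.1 -403.4 36.6
scene caddy 521.7 -257.3 [224.  81.] 88.1 22.1
  knob 523.2 -403.3 [17. 49.] 65.2 89.2 717
  disc 516.8 -400.1 59.0
```

View pics/dial.png

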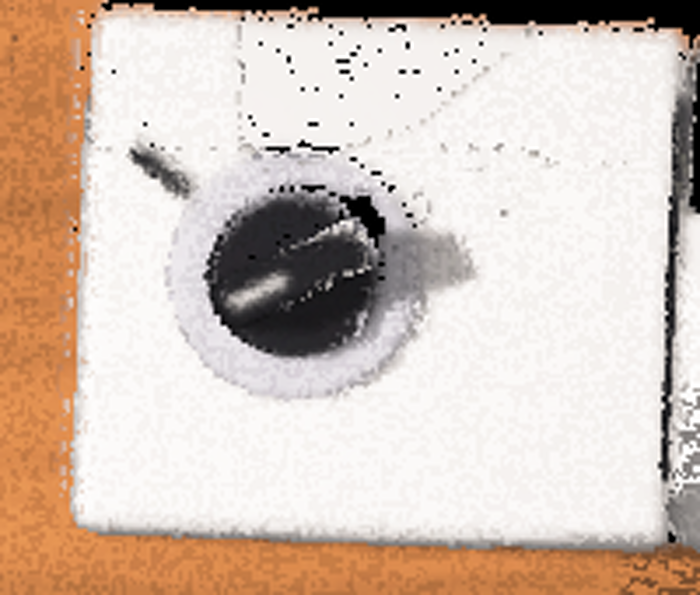

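```bash
cat >> h.py <<'E'
PSI=-.029; A=.21
EX=np.array([np.cos(A)*np.cos(PSI),np.cos(A)*np.sin(PSI),-np.sin(A)]);EY=np.array([-np.sin(PSI),np.cos(PSI),0]);N=np.cross(EX,EY)
O=np.array([602.7,-4.5,20.5])
def lane(i,x,z,y=0): return O+EY*(82*(i-1)+y)+EX*x+N*z
def pocket(i): return np.array([521.2,-257.3])+72*(i-1)*np.array([np.cos(.033),np.sin(.033)])
def F(): return np.array(manip.read_state()["ft_force"])
def op(): return round(float(manip.read_state()["opening"]),1)
def find(kind,x,y,w=90):
    lo,hi,a0=((38,54,2500) if kind=="tin" else (23,36,1800))
    d=manip.capture("wrist"); C,H=ortho([d],x-w,x+w,y-w,y+w)
    m=((H>lo)&(H<hi)).astype(np.uint8); m=cv2.morphologyEx(cv2.morphologyEx(m,cv2.MORPH_CLOSE,np.ones((5,5))),cv2.MORPH_OPEN,np.ones((9,9)))
    k,l,st,ce=cv2.connectedComponentsWithStats(m); best=None
    for i in range(1,k):
        if st[i,4]<a0: continue
        (cx,cy),(a,b),t=cv2.minAreaRect(cv2.findNonZero((l==i).astype(np.uint8)))
        if a<b: t+=90
        yaw=-np.radians(t-90)                      # long side direction, 0 = along world x
        yaw=(yaw+np.pi/2)%np.pi-np.pi/2
        r=(x+w-cy,y+w-cx,yaw,a,b,np.nanmedian(H[l==i])); dd=np.hypot(r[0]-x,r[1]-y)
        if best is None or dd<best[0]: best=(dd,r)
    print(kind,None if best is None else np.round(best[1],2),"t",round(manip.read_state()["time_s"],1))
    return None if best is None else best[1]
def pick(kind,x,y):
    manip.ungrasp(); manip.move_ptp([x-10,y,230],Q(0)); r=find(kind,x,y)
    if r is None: raise SystemExit("not seen")
    x,y=r[:2]; q=Q(r[2] if kind=="tin" else 0); zt=19 if kind=="tin" else 16
    manip.move_ptp([x,y,95],q); manip.movel([x,y,zt],v=150); manip.gripper_close(); manip.movel([x,y,180],v=200)
    o=op(); print("grip",o)
    if abs(o-(44 if kind=="tin" else 60))>6: raise SystemExit("missed")
def feel(start,u,n,step,lim):
    f0=F()
    for k in range(1,n+1):
        manip.movel(start+u*step*k,v=40); manip.sleep(.05)
        if np.linalg.norm((F()-f0)@u)>lim: break
    print("feel",k*step,"of",n*step,(F()-f0).round(1)); return start+u*step*k
def put_tin(i):
    q=Q(PSI,A); manip.move_ptp(lane(i,-135,90),q); print("before put",op())
    manip.movel(lane(i,-135,24),v=150); feel(lane(i,-135,24),-N,11,1.,3.)
    manip.ungrasp(); manip.movel(lane(i,-135,75),v=200); push(i)
def push(i):
    manip.gripper_close()
    manip.movel(lane(i,-200,75),v=250); manip.movel(lane(i,-200,16),v=150); manip.movel(lane(i,-96,16),v=70)
    feel(lane(i,-96,16),EX,14,1.,6.)
    manip.movel(lane(i,-120,16),v=150); manip.movel(lane(i,-120,110),v=200)
def put_cap(i):
    x,y=pocket(i); q=Q(.033); manip.move_ptp([x,y,120],q); print("before put",op())
    manip.movel([x,y,27],v=120); manip.ungrasp(); manip.movel([x,y,130],v=200)
E
python3 - <<'E'
from h import *
pick("tin",611,346); put_tin(2)
d=manip.capture("side"); cv2.imwrite("pics/s1.png",cv2.resize(d["color"][160:340,200:440],None,fx=3,fy=3)[...,::-1]); print(manip.read_state()["time_s"])
E
```

```text
tin [ 6.1100e+02  3.4715e+02 -3.0000e-02  4.5220e+01  8.0440e+01  4.4180e+01] t 6.9
grip 43.5
before put 43.8
feel 10.0 of 11.0 [-1.2 -0.8  6.7]
feel 9.0 of 14.0 [-5.7 -0.5  6. ]
23.775
```

View pics/s1.png

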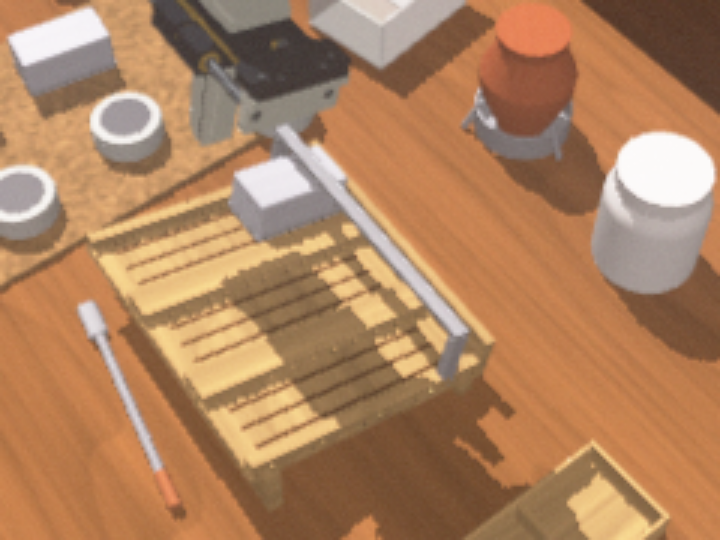

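The first tin sits under the bar at the far end of the left lane (crop ~(290,190)), and the push force rose just where contact with the stop was expected. Next, the other two tins.

Run:
```python
from h import *
pick("tin",511,347); put_tin(1)
pick("tin",393,345); put_tin(0)
pick("cap",610,235); put_cap(2)
d=manip.capture("side"); cv2.imwrite("pics/s2.png",cv2.resize(d["color"][160:430,150:450],None,fx=2.2,fy=2.2)[...,::-1]); print(manip.read_state()["time_s"])
```

```text
tin [ 5.1149e+02  3.4844e+02 -1.2000e-01  4.5400e+01  8.0750e+01  4.4200e+01] t 26.4
grip 43.6
before put 44.0
feel 10.0 of 11.0 [0.6 0.5 7.4]
feel 10.0 of 14.0 [-8.1 -1.   8.8]
tin [ 3.9236e+02  3.4670e+02 -3.0000e-02  4.4820e+01  8.0700e+01  4.4230e+01] t 46.7
grip 43.7
before put 43.9
feel 10.0 of 11.0 [0.5 1.1 6.3]
feel 9.0 of 14.0 [-5.   0.5  6.3]
cap [634.5  190.     0.    59.    58.    28.47] t 66.9
grip 59.3
before put 59.6
73.8083
```

View pics/s2.png

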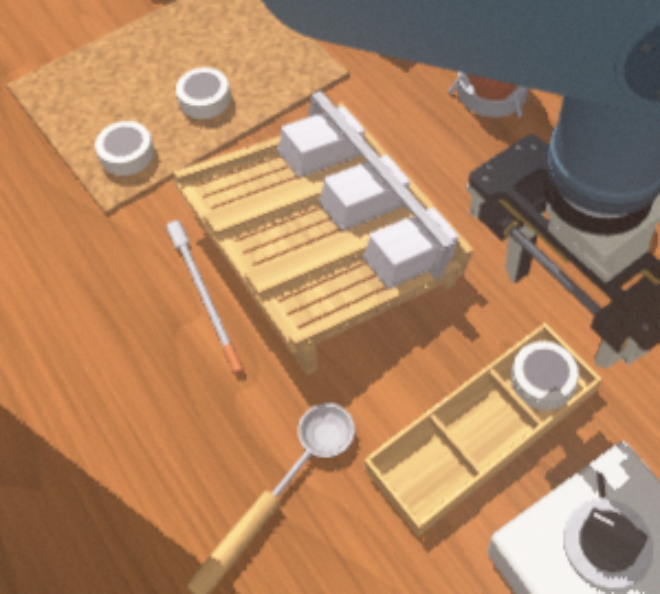

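The three tins lie under the bar in the three lanes. The far cap was knocked, then re-found and dropped into the far pocket (crop ~(545,372)). The next step is to check how it seats, then do the other caps.

```bash
cat >> h.py <<'E'
def check_caps():
    x,y=pocket(1); manip.move_ptp([x-40,y,300],Q(0)); d=manip.capture("wrist"); W,_=cloud(d); W=W[np.isfinite(W[...,2])]
    for i in range(3):
        p=pocket(i); P=W[(np.hypot(*(W[:,:2]-p).T)<40)&(W[:,2]>24.2)&(W[:,2]<60)]
        if len(P)<100: print("pocket",i,"empty",len(P)); continue
        c,r=cv2.minEnclosingCircle(P[:,:2].astype(np.float32)); S=P[np.hypot(*(P[:,:2]-c).T)<28]
        f=np.linalg.lstsq(np.c_[S[:,:2]-c,np.ones(len(S))],S[:,2],rcond=None)[0]
        print("pocket",i,"off",(np.array(c)-p).round(1),"r",round(r,1),"slopes",f[:2].round(3),"z",f[2].round(1))
    return d
E
python3 - <<'E'
from h import *
check_caps()
pick("cap",515,242); put_cap(1)
pick("cap",405,222); put_cap(0)
d=check_caps()
cv2.imwrite("pics/w5.png",d["color"][...,::-1]); print(manip.read_state()["time_s"])
E
```

```text
pocket 0 empty 0
pocket 1 empty 0
pocket 2 off [ 1.  -0.4] r 30.1 slopes [0.002 0.002] z 26.2
cap [515.5  243.     0.    59.    58.    28.48] t 76.8
grip 59.4
before put 59.3
cap [404.5  222.5    0.    59.    59.    28.44] t 85.9
grip 59.4
before put 59.4
pocket 0 off [ 0.5 -0.5] r 29.8 slopes [0.004 0.001] z 26.1
pocket 1 off [ 0.5 -0.7] r 29.7 slopes [-0.002  0.   ] z 26.2
pocket 2 off [ 1.2 -0.7] r 30.0 slopes [0.003 0.   ] z 26.2
93.6833
```

View pics/w5.png

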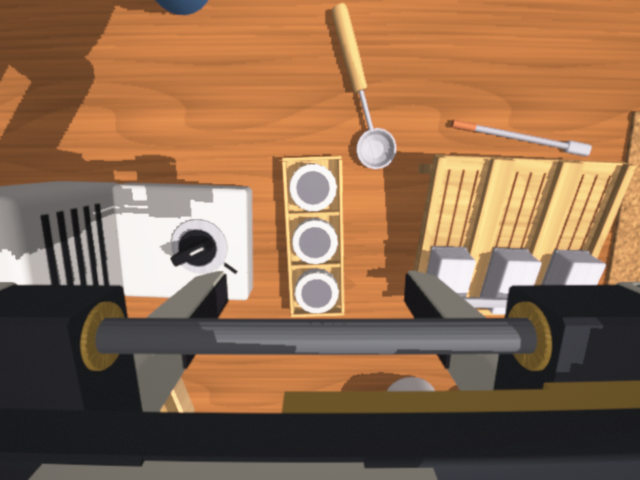

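All three caps lie flat in the pockets (image column ~315). Next is checking the tins in lane coordinates.

Run:
```python
from h import *
manip.move_ptp([430,10,350],Q(0)); d=manip.capture("wrist"); W,_=cloud(d); W=W[np.isfinite(W[...,2])]-O
L=np.c_[W@EX,W@EY,W@N]
for i in range(3):
    S=L[(abs(L[:,1]-82*(i-1))<36)&(abs(L[:,2]-39)<4)&(L[:,0]<-38)&(L[:,0]>-200)]
    y=S[:,1]-82*(i-1); e=lambda s: np.percentile(S[s,0],1).round(1)
    print(i,"rear x",np.percentile(S[:,0],1).round(1),"left/right rear",e(y>5),e(y<-5),"y",np.percentile(y,[1,99]).round(1),"z",np.median(S[:,2]).round(1))
    S=L[(abs(L[:,1]-82*(i-1))<15)&(abs(L[:,2]-39)<4)&(L[:,0]>-22)&(L[:,0]<30)]
    if len(S): print("  front x",np.percentile(S[:,0],99).round(1))
```

```text
0 rear x -79.2 left/right rear -79.2 -79.1 y [-21.1  21.9] z 39.4
1 rear x -79.6 left/right rear -79.4 -79.6 y [-21.   21.4] z 39.5
2 rear x -78.9 left/right rear -79.1 -78.8 y [-21.4  21.4] z 39.5
```

Run:
```python
from h import *
p=np.array([522.5,-404.,66]); a0=2.005-np.pi
manip.ungrasp(); manip.move_ptp(p+[0,0,110],Q(a0)); manip.movel(p,v=120); manip.gripper_close(); print(op(),F().round(1))
for k in range(1,7):
    manip.move_ptp(p,Q(a0-1.08*k/6)); 
print(F().round(1),op(),manip.read_state()["joint_positions"].round(2))
manip.ungrasp(); manip.movel(p+[0,0,110],v=150); manip.move_ptp([430,-250,330],Q(0))
d=manip.capture("side"); cv2.imwrite("pics/s3.png",cv2.resize(d["color"][350:480,360:520],None,fx=4,fy=4,interpolation=cv2.INTER_CUBIC)[...,::-1])
w=manip.capture("wrist"); 
for dd,n in((w,"w"),(d,"s")):
    C,H=ortho([dd],470,580,-470,-340); m=((H>78)&(H<98)).astype(np.uint8); m=cv2.morphologyEx(m,cv2.MORPH_CLOSE,np.ones((3,3)))
    k,l,st,_=cv2.connectedComponentsWithStats(m); i=1+st[1:,4].argmax(); print(n,cv2.minAreaRect(cv2.findNonZero((l==i).astype(np.uint8))))
    cv2.imwrite(f"pics/d_{n}.png",cv2.resize(C,None,fx=4,fy=4)[...,::-1])
print(manip.read_state()["time_s"])
```

```text
14.1 [-1.9 -1.5  1.2]
[ 2.8 -3.6 -2.5] 13.9 [-0.83  0.58  1.43  0.    1.13 -0.19]
w ((76.00675964355469, 66.79054260253906), (16.042173385620117, 15.693431854248047), 35.53767776489258)
s ((63.603248596191406, 58.502559661865234), (45.27533721923828, 16.48253631591797), 38.290164947509766)
104.8583
```

View pics/d_w.png

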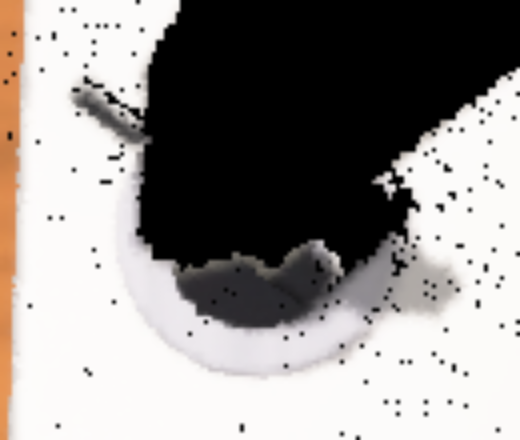

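Run:
```python
from h import *
manip.move_ptp([470,-300,380],Q(0)); w=manip.capture("wrist"); s=manip.capture("scene"); sd=manip.capture("side")
T=[]
for dd,n in((w,"w"),(s,"scene"),(sd,"side")):
    C,H=ortho([dd],470,580,-470,-340,2.); m=((H>78)&(H<98)).astype(np.uint8); m=cv2.morphologyEx(m,cv2.MORPH_CLOSE,np.ones((5,5)))
    k,l,st,_=cv2.connectedComponentsWithStats(m); i=1+st[1:,4].argmax(); R=cv2.minAreaRect(cv2.findNonZero((l==i).astype(np.uint8)))
    c=np.array([0,0.])+R[0]
    v,u=np.nonzero((C.max(2)<120)&(H>43)&(H<54)); r=np.hypot(u-c[0],v-c[1]); g=(r>72)&(r<120)&(u<c[0])&(v<c[1])
    dv=np.array([u[g].mean(),v[g].mean()])-c
    print(n,np.round(R[0],1),np.round(R[1],1),round(R[2],1),"mark deg",np.degrees(np.arctan2(-dv[1],-dv[0])).round(1),"r mm",np.hypot(*dv).round()/2,g.sum())
    T.append(cv2.resize(C,(400,340)))
cv2.imwrite("pics/T.png",np.hstack(T[:2])[...,::-1])
```

```text
w [129.  115.7] [92.8 31. ] 35.6 mark deg 37.5 r mm 47.5 200
scene [125.7 115.5] [91.7 38. ] 38.0 mark deg 38.3 r mm 45.0 2
side [128.3 116.4] [91.4 32.9] 36.6 mark deg 38.0 r mm 48.0 136
```

View pics/T.png

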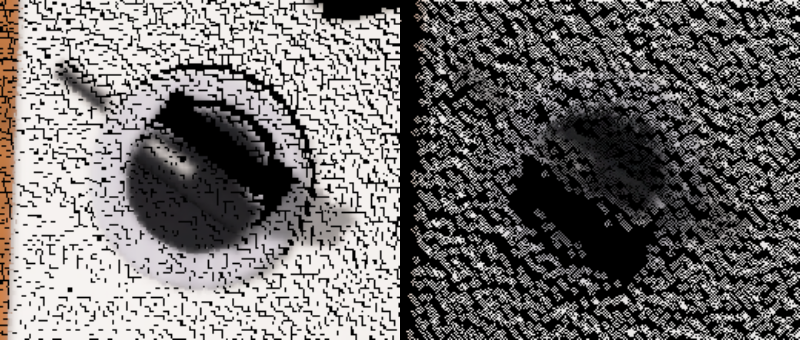

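The pointer (left ortho ~(165,155)) lines up with the mark (~(80,85)) to within about 2°. Last check before handing in: that no tin or cap has been knocked out of place.

Run:
```python
from h import *
check_caps()
manip.move_ptp([430,10,350],Q(0)); d=manip.capture("wrist"); W,_=cloud(d); W=W[np.isfinite(W[...,2])]-O
L=np.c_[W@EX,W@EY,W@N]; ok=True
for i in range(3):
    S=L[(abs(L[:,1]-82*(i-1))<36)&(abs(L[:,2]-39)<4)&(L[:,0]<-38)&(L[:,0]>-200)]; r=np.percentile(S[:,0],1); print(i,r.round(1)); ok&=abs(r+79.3)<2
if ok: print(manip.sign_off(),manip.read_state()["time_s"])
```

```text
pocket 0 off [ 0.3 -0.7] r 29.7 slopes [0.001 0.001] z 26.1
pocket 1 off [0.9 2.7] r 32.7 slopes [-0.002 -0.002] z 26.1
pocket 2 off [ 1.1 -0.6] r 29.8 slopes [ 0.001 -0.   ] z 26.2
0 -79.2
1 -79.3
2 -79.2
the job is handed in; nothing more can be done
the job is handed in; nothing more can be done
```

The job is handed in: by my last camera checks all three tins rest against the back stop in their own lanes, all three caps lie flat in their own pockets, and the dial points at the mark to within about 2°; the verdict was not shown to me.

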